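# Hold the check cassette home in the test reader

## Robot

A 7-joint arm with a two-finger parallel gripper is mounted at the origin on a cart in front of the work surface, level with it; the furniture and walls round the work are solid. World frame = base frame: x ahead of the robot, y to its left, z up, the work surface at z = 0. Lengths are in mm, angles in degrees, forces in N, time in s.
With the tool pointing down it reaches from about 400 to 925 mm from the base axis. Payload 4.1 kg.
Tool frame: the origin (TCP) lies on the centre line of the jaws, within the pads' length; the fingertips stand 22 mm ahead of it and the grasp point (between the pads) lies 3 mm ahead of it (bot.tips_ahead is the distance from the TCP to the fingertips, in mm); z points along the fingers, x is the direction in which the jaws open and shut, and the axes are right-handed (so a half turn about z gives the same grasp; the last joint's range is limited). The gripper opens to 85 mm and grips with 20 to 120 N. Pads are 22 mm wide; open, the fingers measure 114 mm over their backs; the gripper's body (76 mm by 85 mm) begins 54 mm behind the grasp point. The pads swing forward as they close: fully open they stand 13 mm farther back than shut.
Start: joints at [64.63, 22.827, 2.584, 88.041, -1.071, 69.15, -2.905], TCP at [219.131, -611.982, 253.347] pointing down, gripper open.
Joint ranges: [-161.44, 161.44], [-28.35, 127.94], [-78.24, 83.42], [0, 140.83], [-78.03, 258.03], [13.02, 114.36], [-168.23, 168.23]. Speed limits (degrees/s): [147.25, 147.25, 180, 180, 180, 180, 180].

## Interface

Orientations are given as a 3x3 rotation matrix whose columns are the frame's x, y, z axes.
In Python, from plant import bot gives the robot as it stands. Calls block until the motion is done:
- bot.move_pose(position, orientation): joint-space move of the TCP to a pose.
- bot.servo_line(position, rot=None, speed=150, guard=None): straight line of the TCP; rot=None keeps the orientation; speed is the mean speed in mm/s. With guard (N) it stops when the force on the tool has changed by that much, and returns True; else False.
- bot.movej(angles): joint-space move.
- bot.release() and bot.grasp(grasp_force=None): open the fingers fully, or close them until they stop; grasp_force is the grip in N (None keeps the last).
- bot.dwell(seconds).
- bot.inverse_kinematics(position, orientation): joint angles nearest the present ones, or None.
- bot.read_state(): the state.
- bot.get_image(name): name is "scene" or "top"; returns a dict with "pixels" (400x640x3 uint8, red, green, blue), "range_z" (400x640 float32, mm along the optical axis (not along the pixel's ray), 0 where there is no reading), "mtx" (3x3 intrinsics, pixels), "k1" (the pictures are not rectified: a ray, as slopes to the right and down, at radius r is drawn at 1 + k1 r^2 times it, then the intrinsics apply), "xyz" and "attitude" of the camera in the world. Camera axes: x right, y down, z forward; pixel columns grow to the right and rows downward; lengths in mm; the calibration is good to about 2 mm. A picture is of the moment at which its call begins.
A pose or a line that the arm cannot do raises bot.MotionError and nothing moves.
- bot.finish_job(): hands the job in, once; it reports no verdict.
The state is a dict: "time_s": time; "qpos": joint angles; "dq": joint speeds; "joint_torque": joint torques, N m; "ee_pos": TCP position; "orientation": TCP orientation; "contact_force": force on the tool from outside, world axes, zero at the start; "ft_torque": the same for the moment, N m; "grip_width": finger opening in mm.
Only numpy, scipy, OpenCV 4.12 (cv2) and the standard library are available. Lean on these libraries where they do the work, as an engineer would, in place of code of your own. Each camera call takes 0.05 s, during which the arm holds its last target.

## Task

Take the blue-handled check cassette out of its rest and slide its blade edge-down into the slot of the white test reader, then press it slowly down against the sprung carrier, without ramming it, until its collar sits flush on the top of the reader. Nothing latches: hold it fully home for at least two seconds and finish the program while still holding it down there. Leave the orange-handled cassette and the things standing around where they are.

Things in the scene. Friction and masses are not known exactly. Their poses are not given: they have to be found in the camera images.
- check_grip (a point): centre of the blue upright grip of the blue-handled cassette: 14 mm thick along x, 50 mm wide along y, 40 mm tall; 20 mm above the top of the collar under it. Take it from above across its 14 mm; fingers that slip down come to bear on the collar. z up; the same after half a turn about z. This point is 80 mm above the blade's lower edge. Its place may swap with the orange one's.
- check_collar (a point): centre of the underside of the blue cassette's collar (40 mm along x, 64 mm along y, 5 mm thick), 25 mm below check_grip, where the blade begins; axes as for check_grip. Fully home, this face lies on the top of the reader.
- check_foot (a point): centre of the lower edge of the blue cassette's white blade, 55 mm below check_collar; the blade is 8 mm thick along x, 50 mm wide along y
- check: the whole blue cassette, about 60 g, 100 mm tall, origin and axes as check_foot's; it stands upright on edge in a fixed, slotted grey rest (54 x 84 mm, 42 mm high), collar 25 mm clear above the rest; the blade leaves the rest after a 30 mm lift
- reader_mouth (a point): centre of the slot in the top face of the fixed white test reader; z up, y along the slot. The top is level and flat, nothing stands above it. The slot is 11 mm along x by 53 mm along y, with a 4 mm chamfer round the mouth, and takes the whole blade.
- reader: the whole reader, 94 mm along x, 114 mm along y, 85 mm high; origin at the centre of its underside, 85 mm below reader_mouth, same axes. Its -x face has a black window with a yellow pointer that sinks with the carrier, down to a green mark when home.
- carrier (a joint): the sprung carrier in the reader's slot, metres pressed down. At 0 its top is 37 mm below the mouth, where the blade's lower edge meets it. It pushes up with about 4 N at 0 and 250 N/m more on the way: 8.5 N at 0.018, where the cassette's collar meets the reader's top (the hard stop). It springs back when let go. Meet the stop slowly (15 mm/s or less).
- spare_grip (a point): centre of the grip of the orange-handled cassette, alike in all but colour and in a rest of its own; to be left alone
- iodine_mid (a point): middle of a brown bottle with white cap, 42 mm across, 88 mm tall, standing farther back; leave it
- timer_mid (a point): middle of a flat white digital timer with a red button, 60 x 64 x 18 mm; leave it
- roll_mid (a point): middle of a beige plaster roll lying flat, 68 mm across, 19 mm high; leave it
Mind the look-alikes: they are no part of the job. Several things have the shape of the check; the one meant has the colours described above.

How it is judged (in metres and radians):
On the way, in this order (a step that is already met when the one before it is completed fails the run):
1. the blue cassette is lifted clear of its rest (height (world z) of check_foot above 0.045 m), for 0.1 s.
2. its blade is in the reader's slot, edge down (z of check_foot in the frame of reader_mouth below -0.012 m and horizontal distance between check_foot and reader_mouth below 0.006 m and angle between the y axis of check_collar and the y axis of reader_mouth, either way round below 0.12 rad), for 0.05 s.
3. the cassette is held fully home against the spring for two seconds (z of check_collar in the frame of reader_mouth below 0.003 m and horizontal distance between check_collar and reader_mouth below 0.006 m and angle between check_collar's own z axis and vertical below 0.08 rad and angle between the y axis of check_collar and the y axis of reader_mouth, either way round below 0.1 rad and value of joint carrier above 0.014 m and contact force between the fingers and check above 3 N), for 2 s.
At the end, for the whole second after the job is handed in: The robot is still pushing or gripping the blue cassette (over 3 N), whose blade is upright in the reader's slot, its collar within 3 mm of the reader's top and within 6 mm of the slot's centre, and the carrier is pressed more than 14 mm (all of step 3); the arm keeps its last pose, push and grip.
It fails at once if the cassette is rammed into the reader (over 100 N at the impact) (contact force between check and reader above 100 N).
It fails at once if the orange cassette is moved more than 20 mm (distance of spare_grip from where it was at the start of the episode above 0.02 m).
It fails at once if the bottle, the timer or the plaster roll is moved more than 30 mm (distance of any of iodine_mid, timer_mid, roll_mid from where it was at the start of the episode above 0.03 m).
It also fails if it takes over 48 s, if anything falls off the work surface, if the arm or the gripper's body presses on something with over 40 N, if the wrist force passes 120 N, or if a joint passes its speed limit or range.

## Working session

There is one attempt and no reset: what is moved stays moved. The work goes in short steps, each a Python script; the robot and the scene stay as the last script left them, time stands still between calls to the robot, and variables do not carry over. Pictures are saved under pics/ and viewed, and the job is handed in when it is done.

```bash
ls; mkdir -p pics
python3 - <<'E'
from plant import bot
import cv2,pickle
for n in ("scene","top"):
    im=bot.get_image(n); pickle.dump(im,open(n+".pkl","wb"))
    cv2.imwrite(f"pics/{n}0.png",im["pixels"][:,:,::-1])
    print(n,im["mtx"],im["k1"],im["xyz"],im["attitude"])
print(bot.read_state())
E
```

```text
pics
scene [[369.87185499   0.         318.55111647]
 [  0.         369.87185499 192.46633224]
 [  0.           0.           1.        ]] -0.0532888484075754 [227.99780845 516.69107468 634.6480977 ] [[-0.84843644 -0.347799    0.39898805]
 [-0.52887296  0.52687973 -0.66535039]
 [ 0.02118949 -0.77552151 -0.63096545]]
top [[392.78099611   0.         314.02838999]
 [  0.         392.78099611 201.83212157]
 [  0.           0.           1.        ]] -0.04580109108270827 [ 479.84329289  -88.6029403  1051.95679751] [[-1.92534447e-02 -9.95302456e-01  9.48805890e-02]
 [-9.99814536e-01  1.92089043e-02 -1.38283616e-03]
 [-4.46211926e-04 -9.48896164e-02 -9.95487700e-01]]
{'time_s': 0.1, 'qpos': array([64.63059625, 22.86712555,  2.58160546, 88.1066931 , -1.07127406,
       69.15050353, -2.9052557 ]), 'dq': array([-0.12409621, -0.16486127, -0.05493133, -0.17909295, -0.01113749,
        0.00866608,  0.0325004 ]), 'joint_torque': array([ 2.89067175e-03, -4.76267481e+01,  1.36989903e+00, -2.54950923e+01,
        1.19844679e-02,  4.99453163e-03,  6.56836932e-07]), 'ee_pos': array([ 218.9155146 , -611.46248082,  252.37605734]), 'orientation': array([[ 3.37129464e-01, -9.41458028e-01, -7.11508825e-04],
       [-9.41456683e-01, -3.37130189e-01,  1.59690929e-03],
       [-1.74329417e-03,  1.31489567e-04, -9.99998472e-01]]), 'contact_force': array([ 0.17361769, -0.2219945 , -0.32717243]), 'ft_torque': array([-0.0287308 , -0.03700699,  0.00416687]), 'grip_width': 85.28132432637688}
```

View pics/scene0.png

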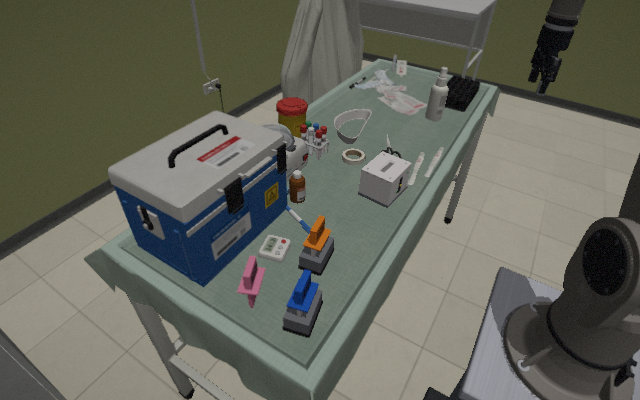

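View pics/top0.png

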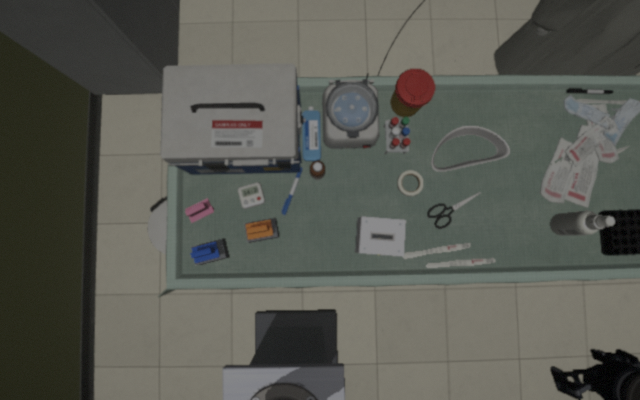

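The top view shows three cassette-shaped things: blue at (210,250), orange at (262,229) and pink at (199,209). I choose the blue one standing in a grey rest. The reader is the white box at (382,236). Next I'll take close crops and measure.

```bash
cat > h.py <<'E'
import numpy as np,cv2,pickle
def rays(im,uv):
    uv=np.asarray(uv,float).reshape(-1,1,2)
    d=np.array([im["k1"],0,0,0,0]) 
    n=cv2.undistortPointsIter(uv,im["mtx"],d,None,None,(3,50,1e-10)).reshape(-1,2)
    return np.c_[n,np.ones(len(n))]@np.asarray(im["attitude"]).T
def onplane(im,uv,z):
    r=rays(im,uv); c=np.asarray(im["xyz"]); return c+r*((z-c[2])/r[:,2])[:,None]
def cloud(im):
    v,u=np.mgrid[0:400,0:640]; r=rays(im,np.c_[u.ravel(),v.ravel()])
    return (np.asarray(im["xyz"])+r*im["range_z"].ravel()[:,None]).reshape(400,640,3)
E
python3 - <<'E'
import pickle,cv2,numpy as np
from h import *
for n,box,rb in (("scene",(270,205,350,335),(350,140,420,210)),("top",(180,190,290,270),(345,205,420,265))):
    im=pickle.load(open(n+".pkl","rb")); P=cloud(im); hsv=cv2.cvtColor(im["pixels"],cv2.COLOR_RGB2HSV)
    for k,b in (("a",box),("b",rb)):
        c=im["pixels"][b[1]:b[3],b[0]:b[2],::-1]; f=min(700/c.shape[1],560/c.shape[0])
        cv2.imwrite(f"pics/{n}_{k}.png",cv2.resize(c,None,fx=f,fy=f,interpolation=cv2.INTER_NEAREST))
    for nm,lo,hi in (("blue",105,125),("orange",8,20)):
        m=(hsv[...,0]>=lo)&(hsv[...,0]<=hi)&(hsv[...,1]>170)&(hsv[...,2]>60)
        mm=np.zeros_like(m); mm[box[1]:box[3],box[0]:box[2]]=m[box[1]:box[3],box[0]:box[2]]
        p=P[mm&(im["range_z"]>0)]; print(n,nm,len(p),"z pct",np.percentile(p[:,2],[1,10,50,90,99]).round(1))
        for zl,zh in ((100,130),(65,80)):
            q=p[(p[:,2]>zl)&(p[:,2]<zh)]
            if len(q)>10:
                r=cv2.minAreaRect(q[:,:2].astype(np.float32)); print(zl,len(q),q.mean(0).round(1),r)
    q=P[rb[1]:rb[3],rb[0]:rb[2]].reshape(-1,3); q=q[(q[:,2]>80)&(q[:,2]<92)]
    print(n,"reader",len(q),np.median(q[:,2]),cv2.minAreaRect(q[:,:2].astype(np.float32)))
E
```

```text
scene blue 811 z pct [  8.7  25.3  73.9 112.7 113.9]
100 240 [451.6 190.4 111.1] ((453.3197021484375, 187.19668579101562), (14.367646217346191, 50.352928161621094), 13.624634742736816)
65 371 [446.4 193.4  73.3] ((453.3323059082031, 186.6851043701172), (38.334144592285156, 63.01906204223633), 13.954401016235352)
scene orange 485 z pct [ 70.6  72.4  78.3 113.3 115. ]
100 162 [505.4  56.3 110.8] ((507.2281799316406, 52.47574996948242), (14.008237838745117, 49.09929275512695), 8.30439567565918)
65 248 [500.8  59.6  73.5] ((506.873046875, 52.24816131591797), (38.83539962768555, 62.62816619873047), 8.593180656433105)
scene reader 889 86.06686506031247 ((485.3669128417969, -253.19525146484375), (115.66226196289062, 92.37786102294922), 84.23529815673828)
top blue 8 z pct [ 75.7  99.  112.7 115.8 116.3]Traceback (most recent call last):
  File "<stdin>", line 11, in <module>
    return _quantile_unchecked(
        a, q, axis, out, overwrite_input, method, keepdims, weights)
    return _ureduce(a,
                    func=_quantile_ureduce_func,
    ...<5 lines>...
                    overwrite_input=overwrite_input,
                    method=method)
    r = func(a, **kwargs)
    result = _quantile(arr,
                       quantiles=q,
    ...<2 lines>...
                       out=out,
                       weights=wgt)
    slices_having_nans = np.isnan(arr[-1, ...])
                                  ~~~^^^^^^^^^
IndexError: index -1 is out of bounds for axis 0 with size 0
```

View pics/scene_a.png

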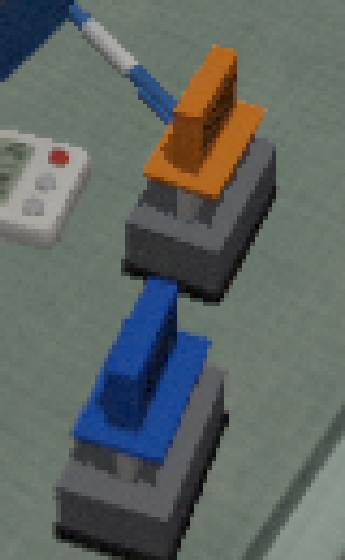

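Run:
```python
import pickle,cv2,numpy as np
from h import *
for n,box,rb in (("scene",(270,205,350,335),(350,140,420,210)),("top",(180,190,290,270),(345,205,420,265))):
    im=pickle.load(open(n+".pkl","rb")); P=cloud(im); hsv=cv2.cvtColor(im["pixels"],cv2.COLOR_RGB2HSV); g=im["pixels"].max(2)
    c=im["pixels"][rb[1]:rb[3],rb[0]:rb[2],::-1]; cv2.imwrite(f"pics/{n}_b2.png",cv2.resize(c,None,fx=8,fy=8,interpolation=cv2.INTER_NEAREST))
    if n=="top":
        c=im["pixels"][box[1]:box[3],box[0]:box[2],::-1]; cv2.imwrite(f"pics/{n}_a2.png",cv2.resize(c,None,fx=6,fy=6,interpolation=cv2.INTER_NEAREST))
        Q=P[box[1]:box[3],box[0]:box[2]].reshape(-1,3)
        q=Q[(Q[:,2]>102)&(Q[:,2]<120)&(Q[:,1]>120)]; print("top blue",len(q),q.mean(0),cv2.minAreaRect(q[:,:2].astype(np.float32)))
        q=Q[(Q[:,2]>62)&(Q[:,2]<120)&(Q[:,1]>120)]; print("collar",len(q),q.mean(0),cv2.minAreaRect(q[:,:2].astype(np.float32)))
    Q=P[rb[1]:rb[3],rb[0]:rb[2]]; q=Q[(Q[...,2]>80)&(Q[...,2]<92)]
    print(n,"reader",len(q),np.median(q[:,2]),cv2.minAreaRect(q[:,:2].astype(np.float32)))
    # slot: dark pixels cast onto z=85 near centre
    v,u=np.mgrid[rb[1]:rb[3],rb[0]:rb[2]]; W=onplane(im,np.c_[u.ravel(),v.ravel()],85.)[:,:2]
    G=g[rb[1]:rb[3],rb[0]:rb[2]].ravel().astype(float)
    near=(abs(W[:,0]-485)<33)&(abs(W[:,1]+253)<24) if 0 else (np.hypot(W[:,0]-485,W[:,1]+253)<36)
    med=np.median(G[near]); d=near&(G<0.75*med)
    q=W[d]; w=1-G[d]/med; c=(q*w[:,None]).sum(0)/w.sum(); e=np.linalg.eigh(np.cov((q-c).T,aweights=w))[1][:,1]
    print(n,"slot",d.sum(),med,c,np.degrees(np.arctan2(e[1],e[0])),cv2.minAreaRect(q.astype(np.float32)))
```

```text
scene reader 889 86.06686506031247 ((485.3669128417969, -253.19525146484375), (115.66226196289062, 92.37786102294922), 84.23529815673828)
scene slot 47 179.0 [ 483.81868841 -250.52742654] 83.33277389775193 ((483.6034240722656, -250.714599609375), (49.381168365478516, 10.49934196472168), 86.29108428955078)
top blue 165 [475.53872784 186.24694939 110.97835389] ((507.6235656738281, 193.45111083984375), (125.24681091308594, 49.37355422973633), 11.066164016723633)
collar 682 [491.44421879 186.81277618  86.34266984] ((508.5836486816406, 193.50013732910156), (154.427001953125, 66.93690490722656), 10.283994674682617)
top reader 1560 85.54674459940833 ((485.3953552246094, -254.6732177734375), (111.63427734375, 90.23118591308594), 84.23553466796875)
top slot 111 138.0 [ 483.68178538 -254.80723496] 84.71346709147555 ((483.28466796875, -254.0395050048828), (51.79132843017578, 12.246072769165039), 88.80360412597656)
```

The crop confirms it: the blue cassette in its grey rest is at scene (300,290), and the orange one at (318,235) stays. I'll refine blue in the top view with the pink decoy cut away.

Run:
```python
import pickle,cv2,numpy as np
from h import *
im=pickle.load(open("top.pkl","rb")); P=cloud(im).reshape(-1,3); rgb=im["pixels"].reshape(-1,3).astype(int)
blue=(rgb[:,2]>rgb[:,0]+25)&(rgb[:,2]>rgb[:,1]+25)
for lo,hi in ((100,125),(63,82)):
    m=(P[:,2]>lo)&(P[:,2]<hi)&(P[:,0]>400)&(P[:,0]<510)&(P[:,1]>130)&(P[:,1]<240)&blue
    q=P[m]; w,e=np.linalg.eigh(np.cov(q[:,:2].T)); print(len(q),q.mean(0),np.degrees(np.arctan2(*e[::-1,1])),cv2.minAreaRect(q[:,:2].astype(np.float32)))
im=pickle.load(open("scene.pkl","rb")); P=cloud(im)
for n in ("scene","top"):
    im=pickle.load(open(n+".pkl","rb")); P=cloud(im).reshape(-1,3)
    m=(P[:,2]>36)&(P[:,2]<46)&(abs(P[:,0]-453)<60)&(abs(P[:,1]-187)<60); print(n,"rest",m.sum(),cv2.minAreaRect(P[m][:,:2].astype(np.float32)))
    m=(P[:,2]>20)&(abs(P[:,0]-453)<110)&(abs(P[:,1]-187)<110); 
    print([ (t,P[(P[:,2]>100)&(P[:,2]<400)&(abs(P[:,0]-453)<250)&(abs(P[:,1]-187)<100)][:,0].min().round()) for t in (0,)])
from plant import bot
s=bot.read_state()
for a,x,y in ((13,453,187),(-5.8,485,-254)):
  for f in (0,180):
    t=np.radians(a+f); R=np.array([[np.cos(t),np.sin(t),0],[np.sin(t),-np.cos(t),0],[0,0,-1]])
    for z in (85,200): 
        j=bot.inverse_kinematics([x,y,z],R); print(a,f,z,None if j is None else np.round(j,1))
```

```text
127 [453.33203136 182.12901585 112.84913556] 103.86247606299939 ((453.5655517578125, 182.6133270263672), (14.256717681884766, 48.98752975463867), 12.853189468383789)
263 [452.92478892 181.06471247  73.77581678] 104.22953163422956 ((453.3476257324219, 183.40528869628906), (39.64675521850586, 63.63151550292969), 13.790047645568848)
scene rest 539 ((453.7501220703125, 185.77896118164062), (50.322669982910156, 81.6906509399414), 12.366247177124023)
[(0, np.float64(442.0))]
top rest 207 ((453.3534240722656, 183.55003356933594), (50.13627243041992, 81.3515853881836), 13.266313552856445)
[(0, np.float64(442.0))]
13 0 85 [ 20.7  29.1 -59.2 117.8  32.5  51.1 -43.9]
13 0 200 [ 24.2  16.7 -60.1 111.9  16.6  60.7 -30.1]
13 180 85 [ 25.2  33.  -66.2 117.7  37.9  54.2 131.5]
13 180 200 [ 28.4  19.  -66.  111.8  19.7  61.7 147. ]
-5.8 0 85 [ 40.1  24.4 -20.9 111.   11.7  46.7   7.1]
-5.8 0 200 [ 40.6  16.1 -20.8 105.3   6.5  59.8  11.4]
-5.8 180 85 [  14.6   23.7   10.5  111.7   -6.    45.1 -157.3]
-5.8 180 200 [  17.7   15.2    6.5  105.9   -2.    58.9 -160.8]
```

View pics/top_b2.png

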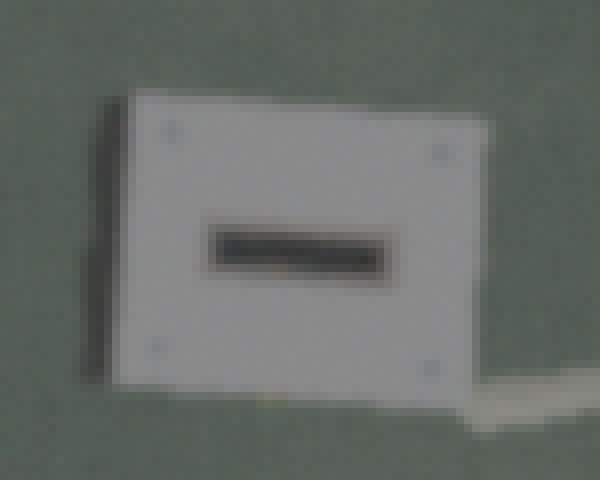

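View pics/scene_b2.png

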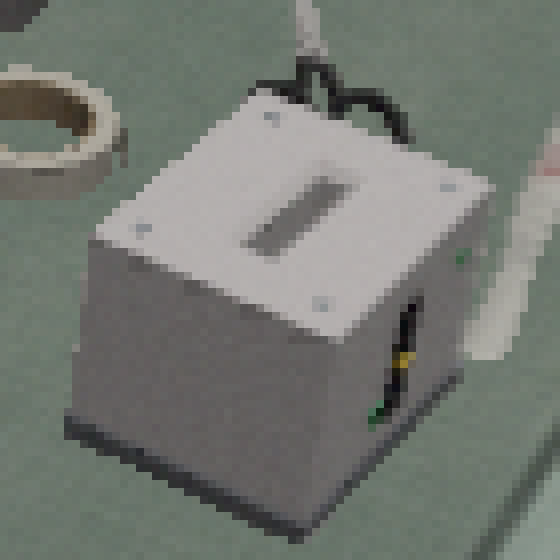

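Run:
```python
import pickle,cv2,numpy as np
from h import *
for n in ("scene","top"):
    im=pickle.load(open(n+".pkl","rb")); P=cloud(im).reshape(-1,3); rgb=im["pixels"].reshape(-1,3).astype(int)
    pink=(rgb[:,0]>rgb[:,1]+40)&(rgb[:,2]>rgb[:,1]+15)&(abs(P[:,1]-200)<80)&(abs(P[:,0]-540)<80)
    q=P[pink]; print(n,"pink",len(q),np.percentile(q,[3,50,97],axis=0).round())
    b=(P[:,2]>130)&(P[:,2]<500)&(P[:,0]>300)&(P[:,0]<900)&(P[:,1]>-300)&(P[:,1]<350); q=P[b]; print("tall",len(q),np.percentile(q,[1,50,99],axis=0).round())
from plant import bot
def R(a):
    t=np.radians(a); return np.array([[np.cos(t),np.sin(t),0],[np.sin(t),-np.cos(t),0],[0,0,-1]])
for a in (-70,-40,-20): print(a,bot.inverse_kinematics([430,-240,260],R(a)))
```

```text
scene pink 532 [[535. 177.  42.]
 [553. 215.  62.]
 [569. 235. 101.]]
tall 14475 [[647. -41. 133.]
 [714. 153. 222.]
 [865. 254. 252.]]
top pink 158 [[537. 174.  59.]
 [556. 199.  97.]
 [571. 219. 104.]]
tall 13967 [[648. -57. 155.]
 [752.  89. 223.]
 [867. 238. 252.]]
-70 [ 33.9799256    6.57739355 -10.62655809 108.25109253   1.33236936
  65.28923708 -47.13533011]
-40 [ 38.35686801   6.75500199 -15.38941515 108.14323205   1.96811317
  65.35466641 -17.75170165]
-20 [ 41.27905343   6.8998156  -18.57790352 108.07197445   2.41247658
  65.40378019   1.82194027]
```

```bash
cat >> h.py <<'E'
def R(a):
    t=np.radians(a); return np.array([[np.cos(t),np.sin(t),0],[np.sin(t),-np.cos(t),0],[0,0,-1]])
E
python3 - <<'E'
from plant import bot
from h import *
bot.move_pose([430,-240,260],R(-38))
j=np.array(bot.read_state()["qpos"]); j[0]-=52; bot.movej(j)
s=bot.read_state(); print(s["qpos"].round(1),s["ee_pos"],s["time_s"])
bot.move_pose([453.4,185,180],R(13.5))
s=bot.read_state(); print(s["qpos"].round(1),s["ee_pos"],s["time_s"],s["orientation"].round(3))
im=bot.get_image("scene"); pickle.dump(im,open("scene1.pkl","wb"))
cv2.imwrite("pics/s1.png",cv2.resize(im["pixels"][150:350,220:420,::-1],None,fx=3,fy=3))
E
```

```text
[-13.2   6.8 -15.5 108.1   2.1  65.4 -15.8] [455.57999601 188.04032239 259.85312074] 3.2583
[-13.4  11.2 -15.4 114.    3.6  55.3 -17.2] [453.68688704 184.05659373 180.0083238 ] 3.675 [[ 0.973  0.232 -0.001]
 [ 0.232 -0.973 -0.   ]
 [-0.001  0.    -1.   ]]
```

View pics/s1.png

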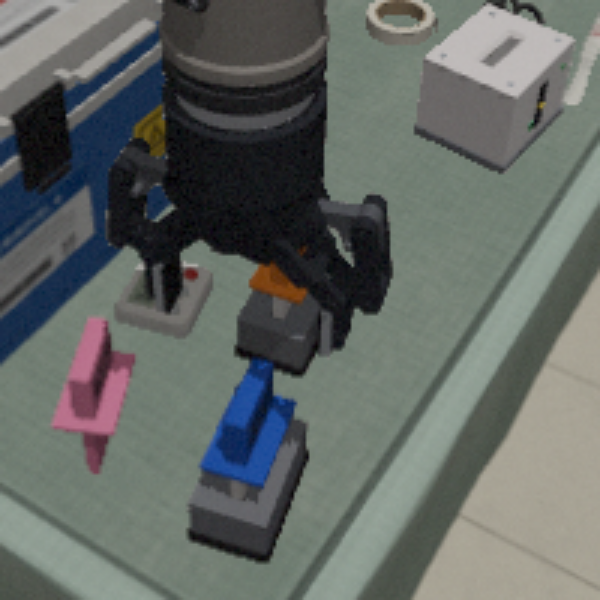

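The open fingers hang above the blue cassette, crop (330,340) and (160,300). The orange and pink cassettes are clear of them. I'll descend and grip.

Run:
```python
from plant import bot
from h import *
print(bot.servo_line([453.4,185,97],R(13.5),speed=80,guard=12))
s=bot.read_state(); print(s["ee_pos"],s["contact_force"],s["time_s"])
bot.grasp(80); s=bot.read_state(); print(s["ee_pos"],s["grip_width"],s["contact_force"],s["time_s"])
im=bot.get_image("scene"); cv2.imwrite("pics/s2.png",cv2.resize(im["pixels"][150:350,220:420,::-1],None,fx=3,fy=3))
```

```text
False
[453.84527401 185.24566971  97.48581595] [-0.32964913  0.56538916  0.89188149] 4.9167
[453.64427949 185.14399562  97.21604543] 12.976524872865715 [-0.42625418 -0.20821066  2.3314969 ] 5.5667
```

View pics/s2.png

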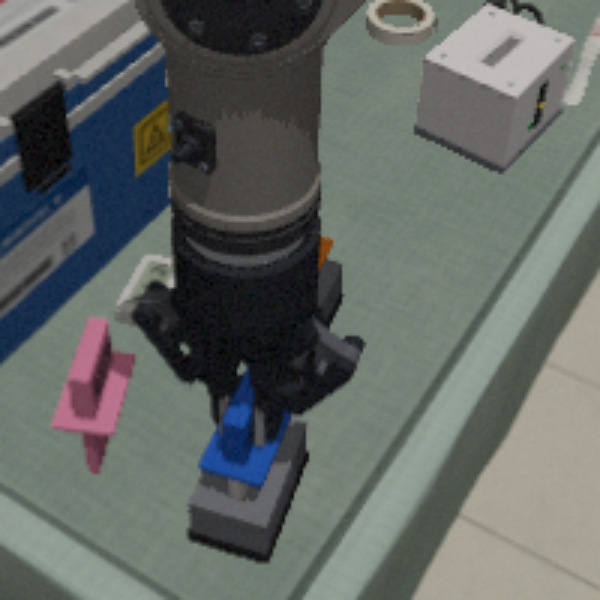

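The picture shows the pads closed on the blue grip (crop 240,420), and the width of 13 mm is about the 14 mm expected. I'll lift and carry it over the reader.

Run:
```python
from plant import bot
from h import *
print(bot.servo_line([453.4,185,235],speed=90,guard=25))
s=bot.read_state(); print(s["ee_pos"],s["grip_width"],s["contact_force"],s["time_s"])
bot.servo_line([450,-30,235],R(4),speed=180)
bot.servo_line([484.5,-253,200],R(-5.7),speed=180)
bot.dwell(0.4)
s=bot.read_state(); print(s["ee_pos"],s["grip_width"],s["contact_force"],s["time_s"],s["qpos"].round(1))
for n in("scene","top"):
    im=bot.get_image(n); pickle.dump(im,open(n+"3.pkl","wb"))
    c=im["pixels"][100:230,330:460,::-1] if n=="scene" else im["pixels"][170:290,320:440,::-1]
    cv2.imwrite(f"pics/{n}3.png",cv2.resize(c,None,fx=4,fy=4,interpolation=cv2.INTER_NEAREST))
```

```text
False
[453.05613305 184.83907268 234.40325069] 12.929671701221322 [-1.18940579  0.6235388  -0.3768924 ] 7.3
[ 484.50649261 -252.80274338  200.07111687] 13.034396479195872 [ 0.42288706 -0.02424399 -1.49433103] 10.4583 [ 17.1  15.1   7.1 106.1  -2.2  58.9  19.4]
```

View pics/scene3.png

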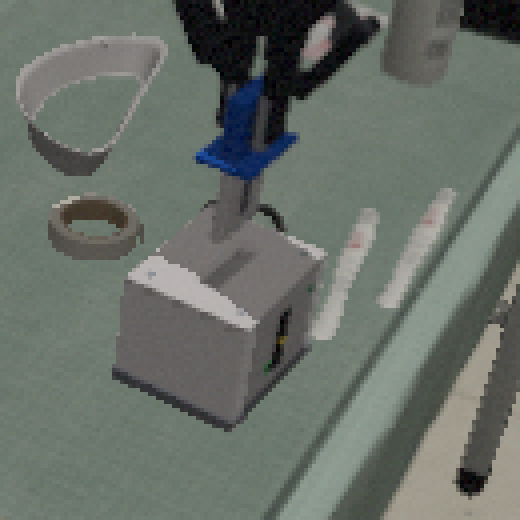

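View pics/top3.png

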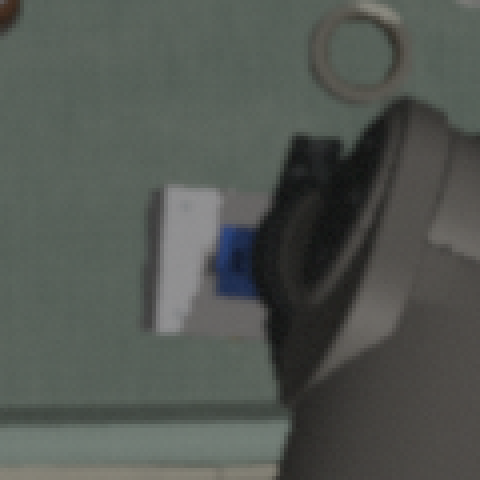

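The blade hangs upright above the reader and the collar is level: scene crop corners left (197,157) and right (297,138). Now I'll compare collar and slot within the same camera.

Run:
```python
from h import *
for n in("scene","top"):
    im=pickle.load(open(n+"3.pkl","rb")); P=cloud(im).reshape(-1,3); hsv=cv2.cvtColor(im["pixels"],cv2.COLOR_RGB2HSV).reshape(-1,3)
    b=(hsv[:,0]>=105)&(hsv[:,0]<=125)&(hsv[:,1]>120)&(abs(P[:,0]-485)<80)&(abs(P[:,1]+253)<80)
    q=P[b]; print(n,b.sum(),np.percentile(q[:,2],[2,25,50,75,98]).round(1))
    c=q[(q[:,2]>168)&(q[:,2]<184)]; print("collar",len(c),np.median(c[:,2]),cv2.minAreaRect(c[:,:2].astype(np.float32)),c.min(0),c.max(0))
    g=q[(q[:,2]>185)]; print("grip",len(g),g.mean(0) if len(g) else 0)
    if n=="scene":
        # end face of blade: light pixels at height 115..165
        m=(P[:,2]>122)&(P[:,2]<160)&(abs(P[:,0]-485)<60)&(abs(P[:,1]+253)<60); d=P[m]
        r=cv2.minAreaRect(d[:,:2].astype(np.float32)); print("blade",len(d),r, d[:,2].min())
        for lo,hi in((118,132),(132,146),(146,160)):
            e=d[(d[:,2]>lo)&(d[:,2]<hi)]; print(lo,len(e),np.percentile(e[:,0],[5,50,95]).round(1),np.percentile(e[:,1],[5,50,95]).round(1))
        # slot again, from colour corners at image; blade-occluded
    L=[(330+197/4-.5,100+157/4-.5),(330+297/4-.5,100+138/4-.5),(330+245/4-.5,100+177/4-.5)]
    if n=="scene": print(onplane(im,L,175.), onplane(im,L,175.)[:2].mean(0), "near corner is lower edge", onplane(im,L[2:],170.))
```

```text
scene 366 [173.9 177.5 202.2 248.6 352.2]
collar 133 176.86620678454778 ((484.5321044921875, -248.31353759765625), (59.61483383178711, 38.488250732421875), 83.73202514648438) [ 463.31985911 -276.10706518  172.11153189] [ 505.91211636 -216.87562192  183.90748581]
grip 231 [ 483.09461216 -232.90270952  247.55625349]
blade 125 ((481.23101806640625, -250.3349151611328), (51.902992248535156, 8.773507118225098), 75.92333984375) 122.04017570832866
118 35 [479.  482.1 489.2] [-271.  -240.2 -226.3]
132 52 [479.  481.9 489.4] [-272.7 -241.7 -226.3]
146 38 [479.7 482.8 490.1] [-263.8 -231.9 -226.9]
[[ 505.95893115 -223.22564008  175.        ]
 [ 463.72477425 -279.59998253  175.        ]
 [ 472.4095698  -218.31563035  175.        ]] [ 484.8418527 -251.4128113  175.       ] near corner is lower edge [[ 475.06825329 -226.31095012  170.        ]]
top 129 [173.5 175.4 177.1 189.6 317.8]
collar 93 176.22361742935016 ((486.3328857421875, -231.34202575683594), (36.10309982299805, 18.736068725585938), 1.3481734991073608) [ 468.50674506 -241.13216647  170.95046247] [ 504.28326647 -221.96429666  183.4120256 ]
grip 36 [ 486.35181641 -225.56638871  236.78542244]
```

Collar against slot agrees within about 2 mm in both cameras, with yaw 83.7 against 84.2. Next is a guarded entry into the slot.

Run:
```python
from plant import bot
from h import *
x,y=484.2,-253.7
bot.servo_line([x,y,174],R(-5.8),speed=60)
bot.dwell(0.2)
s=bot.read_state(); print(s["ee_pos"],s["contact_force"],s["time_s"])
for z in (160,138):
    h=bot.servo_line([x,y,z],R(-5.8),speed=18,guard=7)
    s=bot.read_state(); print(z,h,s["ee_pos"].round(2),s["contact_force"].round(2),s["ft_torque"].round(2),s["grip_width"],s["time_s"])
    if h: break
im=bot.get_image("scene"); pickle.dump(im,open("scene4.pkl","wb")); cv2.imwrite("pics/s4.png",cv2.resize(im["pixels"][100:230,330:460,::-1],None,fx=4,fy=4,interpolation=cv2.INTER_NEAREST))
```

```text
[ 484.49532913 -253.83763732  174.38683823] [-0.50428938 -0.2388505   0.22697491] 11.3417
160 False [ 484.28 -253.74  160.09] [ 0.6   0.12 -0.24] [ 0.01  0.04 -0.03] 13.199537883359067 12.2667
138 False [ 484.31 -253.75  138.15] [ 0.39  0.29 -0.51] [-0.   -0.05  0.02] 13.09110998209285 13.6417
```

View pics/s4.png

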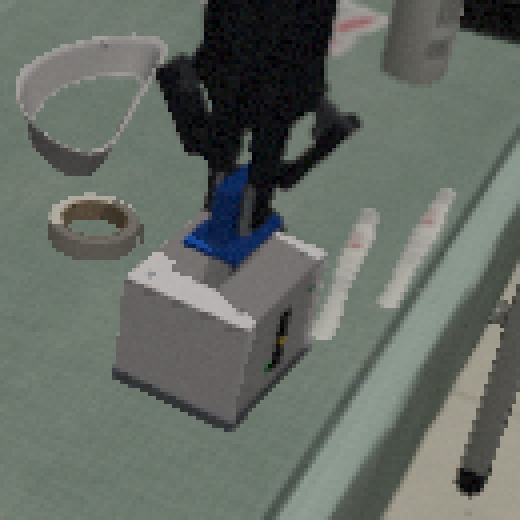

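The blade is in the slot with no side force, and the collar is at crop (233,245). Now a slow press, in small steps near the stop.

Run:
```python
from plant import bot
from h import *
x,y=484.2,-253.7
def st(t):
    s=bot.read_state(); print(t,s["ee_pos"].round(2),s["contact_force"].round(2),round(s["grip_width"],2),round(s["time_s"],2)); return s
for z in (128,119):
    print(bot.servo_line([x,y,z],R(-5.8),speed=8,guard=16)); st(z)
z=119
while z>111:
    z-=1; bot.servo_line([x,y,z],R(-5.8),speed=6); bot.dwell(.1); s=st(z)
    if s["contact_force"][2]>16: break
```

```text
False
128 [ 484.25 -253.73  128.09] [-0.89  0.1   5.24] 13.14 15.09
False
119 [ 484.27 -253.72  119.22] [-1.5   1.54  6.56] 13.23 16.37
118 [ 484.25 -253.75  118.25] [-1.76  1.44  6.67] 12.94 16.78
117 [ 484.32 -253.7   117.3 ] [-1.88  0.96  7.31] 13.25 17.2
116 [ 484.26 -253.75  116.33] [-2.48  0.17  7.54] 13.02 17.62
115 [ 484.27 -253.74  115.36] [-1.31  1.46  7.87] 13.31 18.03
114 [ 484.3  -253.78  114.76] [-2.54  1.07  8.86] 12.97 18.45
113 [ 484.27 -253.76  114.72] [-4.46  2.98 16.14] 12.98 18.87
```

The stop met at TCP z 114.75 (115 expected), where the force rises steeply to 16 N. I'll hold and look.

Run:
```python
from plant import bot
from h import *
bot.dwell(2.6)
s=bot.read_state(); print(s["ee_pos"].round(2),s["contact_force"].round(2),s["grip_width"],s["time_s"])
im=bot.get_image("scene"); pickle.dump(im,open("scene5.pkl","wb")); cv2.imwrite("pics/s5.png",cv2.resize(im["pixels"][100:230,330:460,::-1],None,fx=4,fy=4,interpolation=cv2.INTER_NEAREST))
P=cloud(im).reshape(-1,3); hsv=cv2.cvtColor(im["pixels"],cv2.COLOR_RGB2HSV).reshape(-1,3)
b=(hsv[:,0]>=105)&(hsv[:,0]<=125)&(hsv[:,1]>120)&(abs(P[:,0]-485)<60)&(abs(P[:,1]+253)<60)&(P[:,2]<98)
print(b.sum(),np.median(P[b],0),cv2.minAreaRect(P[b][:,:2].astype(np.float32)))
```

```text
[ 484.3  -253.77  114.73] [-4.32  2.67 17.75] 12.70556609361869 21.4667
125 [ 478.18249571 -231.75792671   91.06076643] ((484.2489013671875, -251.38055419921875), (64.18001556396484, 39.13576889038086), 83.20714569091797)
```

View pics/s5.png

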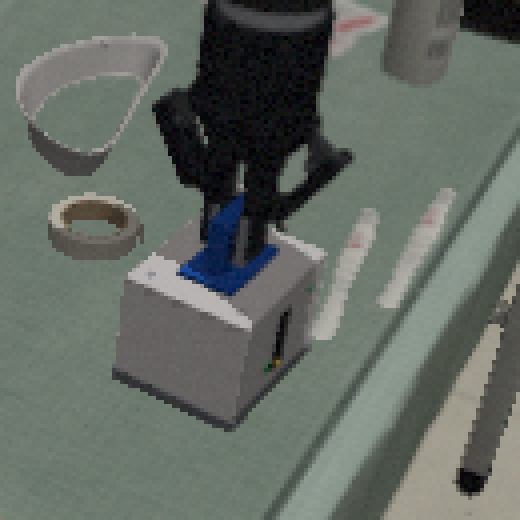

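The collar lies flush on the reader's top (crop 230,268): its top measures 91 mm, against 90 expected. The yellow pointer has sunk to the green mark (crop 272,365). The cassette has been held home for over 2.5 s, so I'm handing in.

Run:
```python
from plant import bot
s=bot.read_state(); print(s["ee_pos"],s["contact_force"],s["time_s"])
bot.finish_job()
```

```text
[ 484.2946467  -253.7633037   114.73579489] [-5.55420826  3.15985945 16.93144043] 21.5167
the job is handed in; nothing more can be done
```

I took the blue-handled cassette from its rest and lowered its blade into the reader's slot. I then pressed it slowly onto the stop and held it there for about 2.6 s before handing in at 21.5 s, still gripping and pressing.

- **Fully home:** The TCP stopped at z 114.7 mm, where about 115 was expected. The upward force was about 17 N and the sideways force about 6 N. The collar's top measured 91 mm (90 expected), and the yellow pointer was at the green mark.
- **Position:** The collar was within about 2 mm of the slot's centre and about 1° of its direction. The two cameras disagreed by about 4 mm in y, so I used a value between them and checked collar against slot within each camera.
- **Things to leave alone:** The arm's path stayed clear of the orange cassette, bottle, timer and roll. I did not measure their positions again at the end.

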